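Close the grinding-disc canister with its nested lids, then take off the dust cover alone

TASK

Pick up the nested pair of lids by the inner lid's post, carry the pair to the wide canister, and lower it gently, feeling for the bottom, until the inner lid rests on the discs inside and the outer lid sits on the rim, and only then let go: the lids must not drop. Then take the outer lid by its collar and lift it straight up alone, leaving the inner lid lying undisturbed on the discs, and finish while still holding the outer lid level and still above the canister, with at least 50 mm of air below its plate over the rim. Leave everything else on the bench where it is.

Things in the scene. Friction and masses are not known exactly. Their poses are not given: they have to be found in the camera images.
- canister: Wide round grey steel canister, open on top, fixed to the bench: 130 mm outside diameter, 60 mm high, 3 mm wall (bore 124 mm). Origin: centre of its underside, z up. In it lies a flat stack of 115 mm grinding discs; their number differs, so the stack's top is 15 to 22 mm below the rim (38 to 45 mm above the origin): it is not measured, feel for it. A small plate marks the side at its -x.
- rim (a point): centre of the canister's mouth, level with its rim, 60 mm above the canister's origin
- inner_lid: Inner lid, plain steel, about 0.3 kg: a flat disc 116 mm in diameter, 10 mm thick, with an upright central post. Origin: centre of the disc's underside, z up. It starts flat on the bench with the outer lid lying on it, the post standing up through the outer lid's collar; lifting the post lifts both. It fits into the canister and rests on the discs. Put no more than 40 N on the discs.
- post_top (a point): centre of the top of the inner lid's post, 74 mm above the inner lid's origin. The post is 22 mm in diameter (26 mm at its foot). Nested, it stands 40 mm above the outer lid's collar; with the outer lid on the rim and the inner lid on the discs, 28 to 35 mm
- outer_lid: Outer lid, aluminium, about 0.18 kg: round plate 146 mm in diameter, 4 mm thick, a 28 mm hole and a collar in the middle, a skirt of 140 mm inside diameter hanging 8 mm below the plate. Origin: centre of the plate's underside, z up; nested, 10 mm above the inner lid's origin. On the canister the plate lies on the rim, skirt outside; the inner lid sinks 5 to 12 mm more to the discs.
- collar_top (a point): centre of the top of the outer lid's collar, 24 mm above the outer lid's origin. The collar is an upright tube, 44 mm outside and 28 mm inside diameter, 20 mm tall above the plate's upper face
- small_can: bystander: a narrower open grey can with small discs in it, 92 mm in diameter, 70 mm high; too small for the lids. Origin: centre of its underside
- screwdriver: bystander: screwdriver lying on the bench, 200 mm long, 26 mm thick handle. Origin: middle of its length, on the bench
- pencil: bystander: flat carpenter's pencil lying on the bench, 170 x 14 x 8 mm. Origin: centre of its underside
- tape_measure: bystander: tape measure standing on the bench, 66 x 36 x 62 mm. Origin: centre of its underside
- wrench: bystander: steel wrench lying on the bench, 180 mm long. Origin: middle of its underside
- glue: bystander: white glue bottle, 60 mm in diameter, 170 mm high. Origin: centre of its underside
- offcut: bystander: wooden offcut, 90 x 160 x 38 mm. Origin: centre of its underside
Things that resemble listed ones, but are neither listed nor needed, are in the scene too. What is shaped like the canister but yellow is not meant.

How it is judged:
By the outcome, as a careful person would: the job done as asked, in the order asked, and still so for the second after the job is handed in, while the arm keeps its last pose, push and grip.
It also fails if it takes over 54 s, if anything falls off the work surface, if the arm or the gripper's body presses on something with over 40 N, if the wrist force passes 120 N, or if a joint passes its speed limit or range.

ROBOT

A 6-joint arm with a two-finger parallel gripper is mounted at the origin on the work surface. World frame = base frame: x ahead of the robot, y to its left, z up, the work surface at z = 0. Lengths are in m, angles in degrees, forces in N, time in s.
With the tool pointing down it reaches from about 0.275 to 0.75 m from the base axis. Payload 10.2 kg.
Tool frame: the origin (TCP) lies on the centre line of the jaws, within the pads' length; the fingertips stand 11 mm ahead of it and the grasp point (between the pads) lies 8 mm behind it; z points along the fingers, y is the line along which they close (so a half turn about z gives the same grasp; the last joint's range is limited). The gripper opens to 88 mm and grips with 3 to 60 N. Pads are 18 mm wide; open, the fingers measure 123 mm over their backs; the gripper's body (75 mm by 187 mm) begins 45 mm behind the grasp point.
Start: joints at [58.304, 17.928, 85.812, -0, 76.261, -12.8], TCP at [0.17, 0.497, 0.25] pointing down, gripper open.
Joint ranges: [-168.41, 168.41], [-55.51, 124.54], [10.69, 146.95], [-70.63, 250.63], [1, 178], [-165.06, 165.06]. Speed limits (degrees/s): [136.94, 136.94, 172.46, 180, 180, 180].

INTERFACE

Orientations are given as a 3x3 rotation matrix whose columns are the frame's x, y, z axes.
In Python, from bench import move_pose, movel, goto_joints, release, clamp, pause, inverse_kinematics, state, capture, MotionError, sign_off gives the robot as it stands. The module is installed in compiled form; this text tells all that it offers. Calls block until the motion is done:
- move_pose(position, orientation): joint-space move of the TCP to a pose.
- movel(position, frame=None, rate=0.15): straight line of the TCP; frame=None keeps the orientation; rate is the mean speed in m/s.
- goto_joints(angles): joint-space move.
- release() and clamp(): open the fingers fully, or close them until they stop; the grip force is fixed at half the most.
- pause(seconds).
- inverse_kinematics(position, orientation): joint angles nearest the present ones, or None.
- state(): the state.
- capture(name): name is "side" or "top"; returns a dict with "img" (384x512x3 uint8, blue, green, red), "intrinsics" (3x3 intrinsics, pixels), "D" ([k1, k2, p1, p2, k3] as OpenCV has them; the pictures are not rectified), "world_to_cam" (4x4, takes a point from world to camera coordinates). Camera axes: x right, y down, z forward; pixel columns grow to the right and rows downward; lengths in m; the calibration is good to about 2 mm. A picture is of the moment at which its call begins. There is no depth.
A pose or a line that the arm cannot do raises MotionError and nothing moves.
- sign_off(): hands the job in; it is judged then, once.
The state is a dict: "t": time; "q": joint angles; "joint_velocities": joint speeds; "effort": joint torques, N m; "tcp_pos": TCP position; "ee_rot": TCP orientation; "wrist_force": force on the tool from outside, world axes, zero at the start; "ft_torque": the same for the moment, N m; "opening": finger opening in m; "gripper_force": force on a finger pad.
Only numpy, scipy, OpenCV 4.12 (cv2) and the standard library are available. Lean on these libraries where they do the work, as an engineer would, in place of code of your own. Each camera call takes 0.05 s, during which the arm holds its last target. There are 200 camera calls.

## Working session

There is one attempt and no reset: what is moved stays moved. The work goes in short steps, each a Python script; the robot and the scene stay as the last script left them, time stands still between calls to the robot, and variables do not carry over. Pictures are saved under pics/ and viewed, at most 10 in all, crops included, and the job is handed in when it is done.

```bash
mkdir -p pics; python3 - <<'E'
from bench import *
import cv2,pickle
for n in("side","top"):
    c=capture(n);cv2.imwrite(f"pics/{n}0.png",c["img"]);pickle.dump(c,open(n+".pkl","wb"))
    print(c["intrinsics"],c["D"],c["world_to_cam"])
s=state();print(s["t"],s["wrist_force"],s["opening"],s["ee_rot"])
E
```

```text
[[429.70157822   0.         250.22631113]
 [  0.         429.70157822 191.8809624 ]
 [  0.           0.           1.        ]] [0.03100682 0.         0.         0.         0.        ] [[ 0.80931214 -0.58730932 -0.00903403 -0.47596053]
 [-0.36367841 -0.48895261 -0.79288294  0.24002203]
 [ 0.46125033  0.64497528 -0.609307    0.87444254]
 [ 0.          0.          0.          1.        ]]
[[352.76670869   0.         263.800986  ]
 [  0.         352.76670869 189.87412248]
 [  0.           0.           1.        ]] [-0.06711397  0.          0.          0.          0.        ] [[-0.09248402 -0.99568802 -0.0072161   0.02456184]
 [-0.96618602  0.09149084 -0.24106847  0.59320131]
 [ 0.2406892  -0.01532289 -0.97048128  0.88188738]
 [ 0.          0.          0.          1.        ]]
0.1 [-0.01428143 -0.04109134 -0.07005801] 0.08785201051728068 [[-9.46111245e-01  3.23841275e-01 -5.84116227e-04]
 [ 3.23841708e-01  9.46110803e-01 -9.46815355e-04]
 [ 2.46020781e-04 -1.08495385e-03 -9.99999381e-01]]
```

View pics/top0.png

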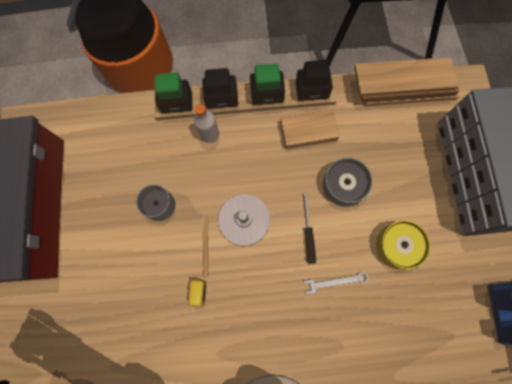

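View pics/side0.png

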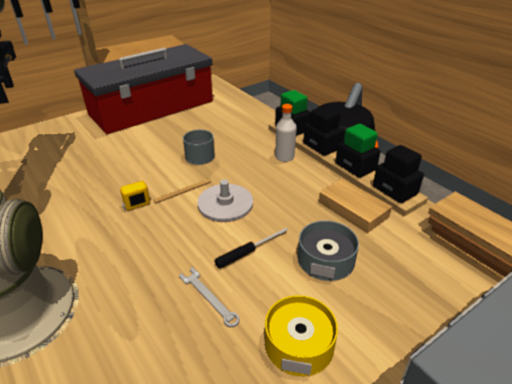

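Canister candidates in the top view are the grey wide one (347,182), which is the one I want, the yellow decoy (404,245) and the narrow small can (155,202). The lid pair is the pale disc with a post at (243,219). In the side view, the grey canister is at (327,250) with its plate at (322,270), and the lids are at (225,202).

```bash
cat > h.py <<'E'
import numpy as np,cv2
from scipy.optimize import least_squares
def ray(c,px,z):
    p=cv2.undistortPoints(np.float64(px).reshape(-1,1,2),c["intrinsics"],np.array(c["D"])).reshape(-1,2)
    W=np.array(c["world_to_cam"]);R,t=W[:3,:3],W[:3,3]
    C=-R.T@t; d=np.c_[p,np.ones(len(p))]@R
    return (C+d*((z-C[2])/d[:,2])[:,None])[:,:2]
def proj(c,P):
    W=np.array(c["world_to_cam"])
    return cv2.projectPoints(np.float64(P).reshape(-1,1,3),cv2.Rodrigues(W[:3,:3])[0],W[:3,3],c["intrinsics"],np.array(c["D"]))[0].reshape(-1,2)
def outline(mask,seed):
    n,l=cv2.connectedComponents(cv2.morphologyEx(mask,cv2.MORPH_OPEN,np.ones((3,3),np.uint8)))
    m=(l==l[seed[1],seed[0]]).astype(np.uint8)
    k=max(cv2.findContours(m,cv2.RETR_EXTERNAL,cv2.CHAIN_APPROX_NONE)[0],key=cv2.contourArea)
    return cv2.convexHull(k).reshape(-1,2)
def circ(P):  # robust circle, free radius
    return least_squares(lambda v:np.hypot(*(P-v[:2]).T)-v[2],[*P.mean(0),.07],loss="soft_l1",f_scale=.001).x
E
python3 - <<'E'
from h import *
import pickle
for n,sl,sc in(("top",(258,228),(330,195)),("side",(210,205),(327,266))):
    c=pickle.load(open(n+".pkl","rb"));im=c["img"]
    hsv=cv2.cvtColor(im,cv2.COLOR_BGR2HSV)
    grey=(hsv[...,1]<70).astype(np.uint8)
    print(n,hsv[sl[1],sl[0]],hsv[sc[1],sc[0]])
    ml=grey*(hsv[...,2]>120); mc=((hsv[...,1]<110)&(hsv[...,2]<110)).astype(np.uint8)
    if grey.any():
        L=outline(ml.astype(np.uint8),sl);print("lid",circ(ray(c,L,.014)),cv2.boundingRect(L))
        K=outline(mc,sc);print("can",circ(ray(c,K,.06)),cv2.boundingRect(K))
    x0,y0=(200,140) if n=="top" else(190,165)
    cr=im[y0:y0+120,x0:x0+190].copy()
    cv2.imwrite(f"pics/crop_{n}.png",cv2.resize(cr,None,fx=4,fy=4,interpolation=cv2.INTER_CUBIC))
E
```

```text
top [  9  36 184] [16 54 61]
lid [0.52826566 0.03305972 0.07264876] (218, 194, 52, 52)
can [ 0.59674819 -0.26193658  0.06925907] (322, 159, 49, 48)
side [ 12  28 198] [ 15  27 115]
lid [0.52762265 0.02992001 0.07329004] (198, 180, 55, 40)
can [1.19280806 0.87954677 1.64196511] (0, 0, 512, 384)
```

View pics/crop_top.png

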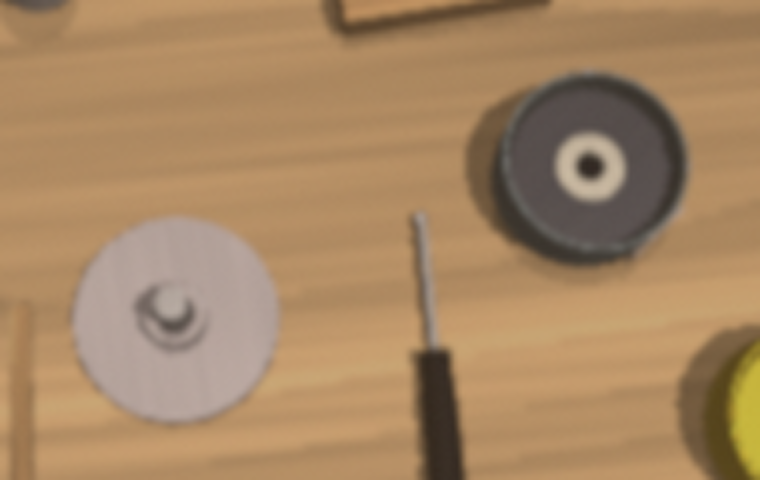

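The crop shows the pale lid pair with its post, centre (175,318), and the grey canister with a light rim edge, from x 502 to 687 and y 71 to 251. Both match the description. Next I measure the rim in both views.

```bash
python3 - <<'E'
from h import *
import pickle
c=pickle.load(open("top.pkl","rb"))
p=np.array([(502,160),(687,160),(594,71),(594,251),(660,225),(529,95),(660,95)])/4-.375+[200,140]
P=ray(c,p,.06);print(circ(P),P.round(4))
c=pickle.load(open("side.pkl","rb"));im=c["img"]
hsv=cv2.cvtColor(im,cv2.COLOR_BGR2HSV)
m=((hsv[...,1]<85)&(hsv[...,2]<170)).astype(np.uint8)
m[:, :285]=0;m[:,370:]=0;m[:205]=0;m[290:]=0
K=outline(m,(327,266));print(cv2.boundingRect(K))
# rim far half only
P=ray(c,K,.06); up=K[:,1]<240
print(circ(P[up]),P[up].shape)
cv2.imwrite("pics/crop_side2.png",cv2.resize(im[195:295,280:380],None,fx=5,fy=5,interpolation=cv2.INTER_CUBIC))
E
```

```text
[ 0.60389076 -0.26712775  0.0644634 ] [[ 0.6091 -0.2026]
 [ 0.5971 -0.331 ]
 [ 0.6675 -0.2762]
 [ 0.5394 -0.2566]
 [ 0.5531 -0.3047]
 [ 0.6542 -0.2279]
 [ 0.6457 -0.3199]]
(298, 221, 61, 60)
[ 0.60430339 -0.26978597  0.06431225] (11, 2)
```

View pics/crop_side2.png

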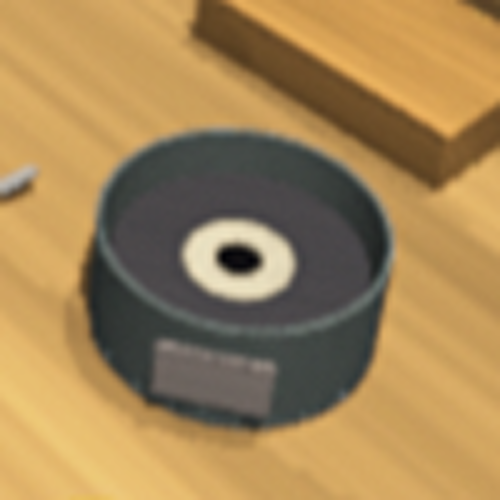

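View pics/crop_side.png

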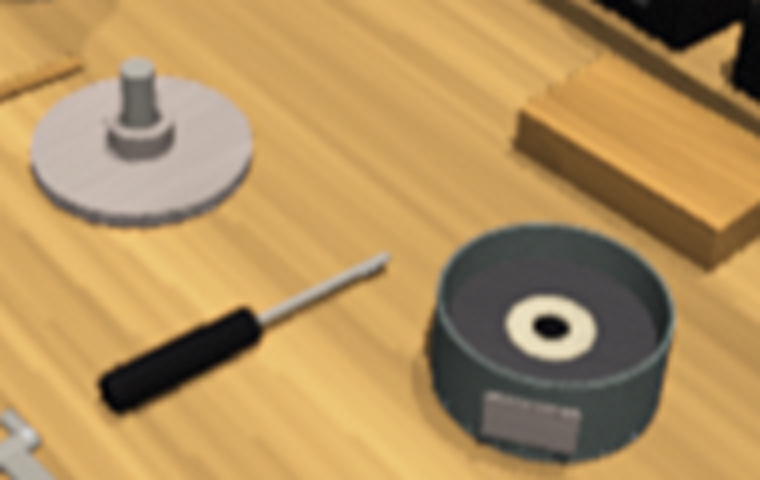

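The canister is at about (0.604,-0.268) and the lids at about (0.528,0.0315). Their relative offset agrees between the two views. Next I pick a yaw by IK, then grasp the post and lift.

```bash
cat >> h.py <<'E'
def R(yaw): # tool down, closing axis y at angle yaw
    a=np.radians(yaw);y=np.array([np.cos(a),np.sin(a),0]);z=np.array([0,0,-1.]);return np.c_[np.cross(y,z),y,z]
E
python3 - <<'E'
from h import *
from bench import *
for yaw in(0,30,60,90,120,150,180,-120,-90,-60,-30):
    print(yaw,[None if (q:=inverse_kinematics(p,R(yaw))) is None else np.round(q) for p in([.528,.0315,.0605],[.604,-.2685,.2])])
E
```

```text
0 [array([-9., 32., 97., -0., 51., -9.]), array([-34.,  38.,  63.,  -0.,  79., -34.])]
30 [array([ -9.,  32.,  97.,  -0.,  51., -39.]), array([-34.,  38.,  63.,  -0.,  79., -64.])]
60 [array([ -9.,  32.,  97.,  -0.,  51., -69.]), array([-34.,  38.,  63.,  -0.,  79., -94.])]
90 [array([ -9.,  32.,  97.,  -0.,  51., -99.]), array([ -34.,   38.,   63.,   -0.,   79., -124.])]
120 [array([  -9.,   32.,   97.,   -0.,   51., -129.]), array([ -34.,   38.,   63.,   -0.,   79., -154.])]
150 [array([  -9.,   32.,   97.,   -0.,   51., -159.]), None]
180 [None, array([-34.,  38.,  63.,  -0.,  79., 146.])]
-120 [array([ -9.,  32.,  97.,  -0.,  51., 111.]), array([-34.,  38.,  63.,  -0.,  79.,  86.])]
-90 [array([-9., 32., 97., -0., 51., 81.]), array([-34.,  38.,  63.,  -0.,  79.,  56.])]
-60 [array([-9., 32., 97., -0., 51., 51.]), array([-34.,  38.,  63.,  -0.,  79.,  26.])]
-30 [array([-9., 32., 97., -0., 51., 21.]), array([-34.,  38.,  63.,  -0.,  79.,  -4.])]
```

```bash
python3 - <<'E'
from h import *
from bench import *
import pickle
Y=R(-30)
move_pose([.528,.0315,.17],Y)
movel([.528,.0315,.0605],rate=.12)
s=state();print(s["t"],s["tcp_pos"],s["wrist_force"])
clamp();s=state();print(s["t"],s["opening"],s["gripper_force"],s["wrist_force"])
movel([.528,.0315,.075],rate=.06);pause(.2)
s=state();print(s["t"],s["opening"],s["tcp_pos"],s["wrist_force"],s["ft_torque"])
for n in("side","top"):
    c=capture(n);pickle.dump(c,open(n+"1.pkl","wb"));im=c["img"]
    u,v=proj(c,[.528,.0315,.06])[0].astype(int);print(u,v)
    cv2.imwrite(f"pics/lift_{n}.png",cv2.resize(im[max(v-70,0):v+70,u-95:u+95],None,fx=4,fy=4))
E
```

```text
3.2917 [0.52840702 0.03148412 0.06116192] [ 0.24906388  0.56298646 -0.38261451]
4.3167 0.021155409109090112 30.000017266720533 [ 1.09662523  0.14254299 -0.33937365]
4.9083 0.02127307404521829 [0.52778386 0.0315336  0.07472912] [ 0.03517882  0.98837367 -4.96288087] [-0.12110694  0.13406813  0.00813731]
223 186
242 216
```

View pics/lift_side.png

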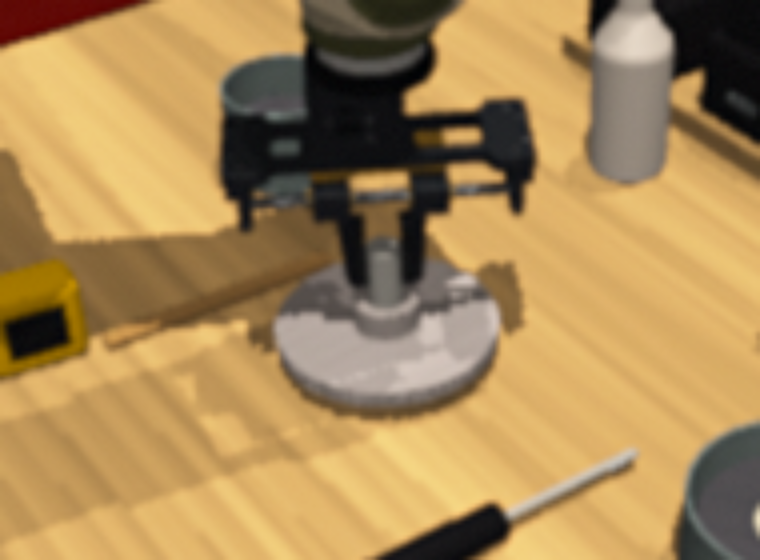

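The side view shows the pair hanging level from the post, with the fingers at about (385,240) in the crop and clear of the collar. Now I carry it to just above the canister and look.

```bash
python3 - <<'E'
from h import *
from bench import *
import pickle
movel([.528,.0315,.15],rate=.12)
movel([.604,-.2685,.15],rate=.16)
movel([.604,-.2685,.131],rate=.08);pause(.3)
s=state();print(s["t"],s["tcp_pos"],s["wrist_force"],s["opening"])
g=s["tcp_pos"][2]-.0605
for n in("side","top"):
    c=capture(n);pickle.dump(c,open(n+"2.pkl","wb"));im=c["img"]
    u,v=proj(c,[.604,-.2685,.08])[0].astype(int);print(n,u,v)
    hsv=cv2.cvtColor(im,cv2.COLOR_BGR2HSV)
    print([list(hsv[v+d,u+e]) for d,e in((0,-20),(0,20),(12,0),(18,0))])
    cv2.imwrite(f"pics/over_{n}.png",cv2.resize(im[max(v-60,0):v+60,u-80:u+80],None,fx=4,fy=4,interpolation=cv2.INTER_CUBIC))
a,b=cv2.imread("pics/over_side.png"),cv2.imread("pics/over_top.png")
cv2.imwrite("pics/over.png",cv2.resize(np.vstack([a,b]),(640*5//8,600)) if 0 else cv2.resize(np.hstack([a,b]),(800,300)))
E
```

```text
8.55 [ 0.60410485 -0.26857331  0.13133944] [ 0.23185998 -0.41623729 -4.34798493] 0.021294834302588207
side 328 232
[[np.uint8(11), np.uint8(30), np.uint8(184)], [np.uint8(12), np.uint8(33), np.uint8(177)], [np.uint8(13), np.uint8(29), np.uint8(185)], [np.uint8(12), np.uint8(29), np.uint8(200)]]
top 350 177
[[np.uint8(12), np.uint8(46), np.uint8(100)], [np.uint8(17), np.uint8(63), np.uint8(154)], [np.uint8(16), np.uint8(64), np.uint8(140)], [np.uint8(16), np.uint8(63), np.uint8(141)]]
```

View pics/over_side.png

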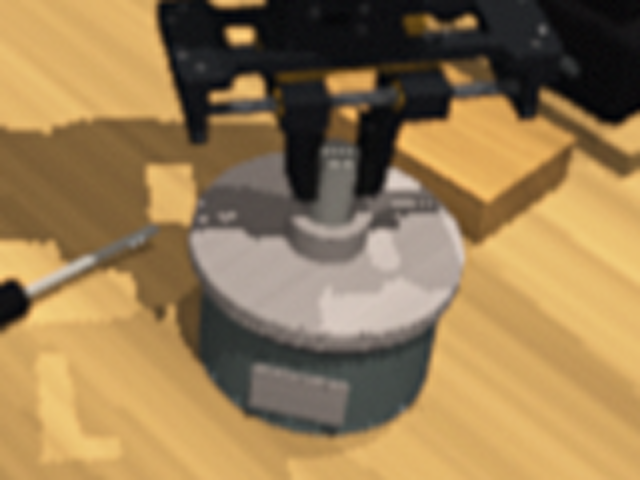

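View pics/over_top.png

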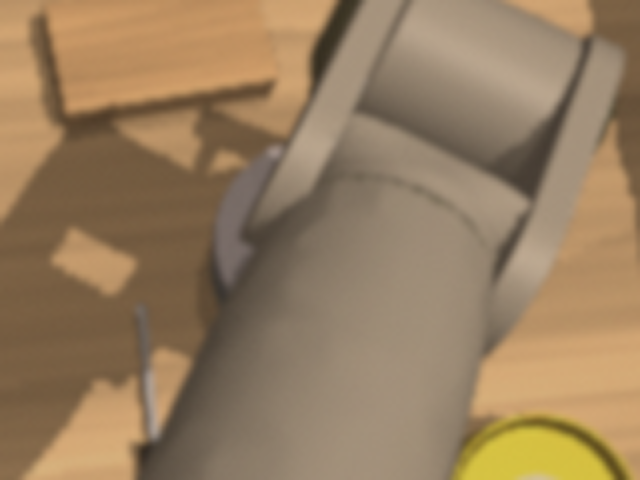

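```bash
python3 - <<'E'
from h import *
import pickle
c=pickle.load(open("side2.pkl","rb"));z=.1313-.0605+.014
o=np.array([328-80,232-60]);f=lambda p:np.array(p)/4-.375+o
for ctr in([.604,-.2685],[.6043,-.2698]):
    t=np.radians(np.arange(0,360,5));q=(proj(c,np.c_[ctr[0]+.073*np.cos(t),ctr[1]+.073*np.sin(t),0*t+z])-o+.375)*4
    print("pred crop: xmin,xmax",q[:,0].min(),q[:,0].max(),q[q[:,0].argmin()],q[q[:,0].argmax()],"ymin/max",q[:,1].min(),q[:,1].max())
hsv=cv2.cvtColor(c["img"],cv2.COLOR_BGR2HSV)
m=((hsv[...,1]<60)&(hsv[...,2]>125)).astype(np.uint8)
u=outline(m,(328,250));print(cv2.boundingRect(u));P=ray(c,u,z);print(circ(P))
c=pickle.load(open("side1.pkl","rb"));hsv=cv2.cvtColor(c["img"],cv2.COLOR_BGR2HSV)
m=((hsv[...,1]<60)&(hsv[...,2]>125)).astype(np.uint8)
u=outline(m,(223,206));P=ray(c,u,.0747-.0605+.014);print("at pick (TCP .5278 .0315)",circ(P))
E
```

```text
pred crop: xmin,xmax 189.22148044263463 464.1171519642103 [189.22148044 231.86249121] [464.11715196 259.57001375] ymin/max 150.71175470976846 336.01835321161025
pred crop: xmin,xmax 191.21474772172587 466.37567266857786 [191.21474772 232.94910191] [466.37567267 260.70513454] ymin/max 151.68154888122808 337.2721215743045
(296, 225, 68, 33)
[ 0.60075274 -0.27363256  0.0706711 ]
at pick (TCP .5278 .0315) [0.52509386 0.02678802 0.0712735 ]
```

The plate's edges in the side view (x 190–463 in the crop) match the prediction for the TCP position to within 1 mm, so the pair is centred over the canister. Now I lower it by feel.

```bash
python3 - <<'E'
from h import *
from bench import *
X,Y=.604,-.269
movel([X,Y,.1145],rate=.05);pause(.2)
s=state();f0=s["wrist_force"];print(s["t"],s["tcp_pos"],f0)
z=.1145;log=[]
while z>.0965:
    z-=.0005;movel([X,Y,z],rate=.012)
    F=np.mean([(pause(.01),state()["wrist_force"])[1] for _ in range(3)],0)-f0
    log.append((round(z,4),*F.round(1)))
    if F[2]>9 or np.hypot(F[0],F[1])>9: break
pause(.2);s=state()
print(*log,sep="\n");print(s["t"],s["tcp_pos"],s["wrist_force"],s["opening"],s["ft_torque"])
c=capture("side");u,v=328,240
cv2.imwrite("pics/low.png",cv2.resize(c["img"][v-60:v+60,u-80:u+80],None,fx=4,fy=4,interpolation=cv2.INTER_CUBIC))
E
```

```text
9.3333 [ 0.60412604 -0.26906823  0.11479947] [-0.4817634   0.03897709 -3.83133885]
(0.114, np.float64(0.3), np.float64(0.1), np.float64(-0.6))
(0.1135, np.float64(0.7), np.float64(-0.1), np.float64(-1.1))
(0.113, np.float64(0.4), np.float64(-0.2), np.float64(-1.2))
(0.1125, np.float64(0.4), np.float64(-0.3), np.float64(-0.8))
(0.112, np.float64(0.1), np.float64(0.0), np.float64(-1.2))
(0.1115, np.float64(0.4), np.float64(0.4), np.float64(-0.9))
(0.111, np.float64(0.5), np.float64(0.2), np.float64(-1.1))
(0.1105, np.float64(0.4), np.float64(-0.0), np.float64(-0.6))
(0.11, np.float64(0.5), np.float64(0.4), np.float64(1.1))
(0.1095, np.float64(0.3), np.float64(0.2), np.float64(0.6))
(0.109, np.float64(0.3), np.float64(-0.5), np.float64(0.8))
(0.1085, np.float64(1.0), np.float64(-0.2), np.float64(0.7))
(0.108, np.float64(0.2), np.float64(0.2), np.float64(1.5))
(0.1075, np.float64(0.9), np.float64(-0.2), np.float64(1.5))
(0.107, np.float64(0.9), np.float64(-0.5), np.float64(1.3))
(0.1065, np.float64(0.4), np.float64(0.2), np.float64(1.4))
(0.106, np.float64(-0.1), np.float64(0.1), np.floa
[... 414 characters left out ...]
), np.float64(1.6))
(0.102, np.float64(0.2), np.float64(-0.2), np.float64(1.2))
(0.1015, np.float64(0.7), np.float64(0.3), np.float64(0.9))
(0.101, np.float64(0.2), np.float64(-0.6), np.float64(0.9))
(0.1005, np.float64(0.2), np.float64(-0.0), np.float64(0.7))
(0.1, np.float64(0.2), np.float64(-0.7), np.float64(1.0))
(0.0995, np.float64(0.6), np.float64(0.4), np.float64(0.8))
(0.099, np.float64(0.1), np.float64(-0.4), np.float64(1.6))
(0.0985, np.float64(-1.7), np.float64(0.5), np.float64(6.7))
(0.098, np.float64(-3.5), np.float64(1.6), np.float64(10.9))
18.6083 [ 0.60411953 -0.2690567   0.09902091] [-4.53991084  1.73641774  7.26428163] 0.020976498734585496 [0.23681654 0.69539819 0.02188077]
```

View pics/low.png

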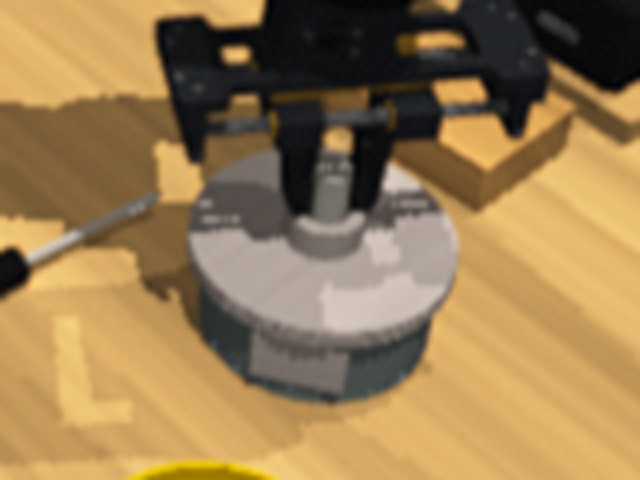

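Outer lid seated at TCP z≈0.110 (its weight came off), and the inner lid met the discs at ≈0.0985. The picture shows the plate level on the rim and the fingers just above the collar at (330,215). I ease the push, let go, and move down to the collar.

```bash
python3 - <<'E'
from h import *
from bench import *
X,Y=.604,-.269
movel([X,Y,.0985],rate=.01);pause(.15);s=state();print(s["t"],s["tcp_pos"],s["wrist_force"])
release();pause(.1);s=state();print(s["t"],s["tcp_pos"],s["wrist_force"],s["opening"])
for z in(.086,.082,.079,.0775):
    movel([X,Y,z],rate=.03);pause(.1);s=state();F=s["wrist_force"];print(z,s["tcp_pos"][2],F.round(2) if hasattr(F,'round') else F)
    if F[2]>4: movel([X,Y,z+.002],rate=.02);break
clamp();pause(.1);s=state();print(s["t"],s["tcp_pos"],s["wrist_force"],s["opening"],s["gripper_force"])
E
```

```text
19.0583 [ 0.60410211 -0.26905995  0.09899352] [-1.98258085  2.19019722  6.0933823 ]
20.225 [ 0.60400618 -0.2689801   0.0985003 ] [-0.26318635  0.59318614  0.66639341] 0.08788638872666232
0.086 0.08620242738089462 [-0.64 -0.2  -0.34]
0.082 0.08197364580205418 [ 0.49  0.5  -0.68]
0.079 0.07901780221789512 [-0.11  0.38  0.58]
0.0775 0.07749198794628463 [-0.   -0.18 -0.52]
22.8167 [ 0.60401633 -0.2690178   0.07751638] [ 0.91614102  0.3646921  -0.23205817] 0.043744328334336134 29.9999806949927
```

```bash
python3 - <<'E'
from h import *
from bench import *
X,Y=.604,-.269
for z,r in((.0825,.02),(.09,.03),(.155,.06)):
    movel([X,Y,z],rate=r);pause(.15);s=state();print(s["t"],np.round(s["tcp_pos"],4),np.round(s["wrist_force"],2),s["opening"])
pause(.4);s=state();print(s["wrist_force"],np.abs(s["joint_velocities"]).max(),s["gripper_force"])
c=capture("side");u,v=328,225
cv2.imwrite("pics/end.png",cv2.resize(c["img"][v-70:v+70,u-90:u+90],None,fx=4,fy=4,interpolation=cv2.INTER_CUBIC))
E
```

```text
23.3667 [ 0.6039 -0.269   0.0824] [ 1.17  1.49 -2.  ] 0.04381148781131197
23.9167 [ 0.6039 -0.2689  0.0898] [-1.04  0.38 -2.5 ] 0.043794502857487004
25.3 [ 0.6039 -0.269   0.1547] [ 0.69 -0.72 -1.81] 0.04385428946763869
[ 0.63774157 -0.0376534  -1.7998483 ] 0.06169575951611285 29.999892232735874
```

View pics/end.png

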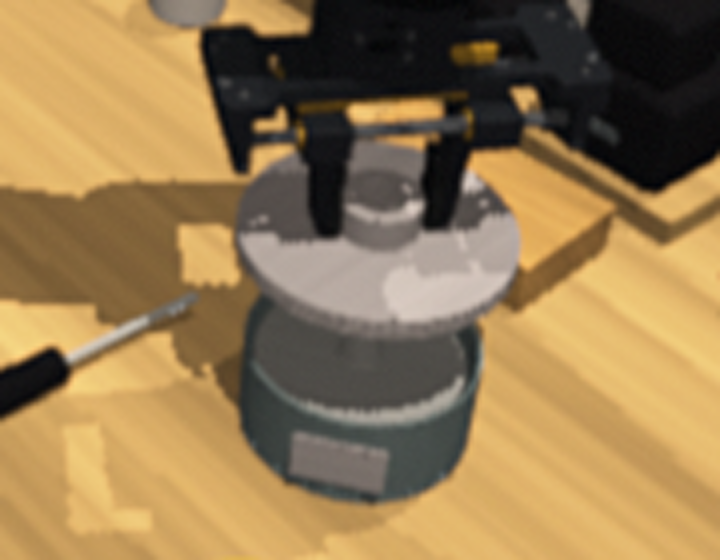

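The outer lid is held level by its collar at (380,220), about 77 mm above the rim. The inner lid lies flat in the canister, with its post visible at (365,350), and the wrist carries only 1.8 N, which is the outer lid alone.

```bash
python3 -c "
from bench import *
print(sign_off())"
```

```text
the job is handed in; nothing more can be done
None
```

The job is handed in: the inner lid rests on the discs, and the arm holds the outer lid level about 77 mm above the rim, with about 26 s of the 54 s used.

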